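# Dry-lay a staggered course of timber blocks against a sprung stop

## Task

In the lay-up jig, lay the second course of timber blocks flat on the glued first course in running bond: a half block against the fixed stop, the full block in the middle, and the other half block last, squeezed in by pushing the sprung stop back so that the stop then holds the whole course tight. All joints must be closed and the sides in line with the course below; ease the blocks in without ramming the jig, and leave the bottle, hammer, pliers and spare board where they are.

Things in the scene. Friction and masses are not known exactly. Their poses are not given: they have to be found in the camera images.
- jig: Lay-up jig, fixed, at a varying place and yaw: plywood board 130 x 420 x 12 mm with the glued first course on it, two full blocks end to end along its y axis (50 mm wide, y -140 to +140 mm, joint at y = 0, top 52 mm above the bench). Origin: under the joint, on the underside of the board. No fence along the sides. Fixed stop at the -y end, sprung stop at the +y end, its housing behind (82 mm high).
- fixed_face (a point): Middle of the top edge of the fixed stop's inner face (axes as the jig): wooden stop 76 mm wide in x, 26 mm thick, its face at y = -140 mm in the jig's frame, its top 100 mm above the bench.
- course_mid (a point): Point fixed on the jig, axes as the jig (y along the course, towards the sprung stop; z up): the centre of the full block's place in the second course, 20 mm above the first course, 72 mm above the bench. The half blocks' places are centred 105 mm from it along -y and +y.
- stop_face (a point): Middle of the top edge of the sprung stop's inner face (axes as the jig). Upright plate 76 mm wide, 14 mm thick, 54 to 112 mm above the bench. At rest its face is at y = +128 mm in the jig's frame, 12 mm too far in; it slides back 16 mm to a hard stop (y = +144), 4 mm more than the course needs, so open joints leave no room. Resists 5 N at first, 10 N where the course fits, 11.5 N fully back.
- full_mid (a point): Centre of the full timber block, 140 (its y) x 50 (x) x 40 mm (z up), about 0.14 kg, lying flat on the bench.
- half1_mid (a point): Centre of a half timber block, 70 (its y) x 50 (x) x 40 mm (z up), about 0.07 kg, lying flat on the bench. The two half blocks are alike; either may go at either end.
- half2_mid (a point): Centre of the other half timber block, same size and axes.
- glue: Bystander: white bottle with red cap, 66 mm across, 170 mm high, origin at its foot.
- hammer: Bystander: hammer lying on the bench, handle along its x axis.
- offcut: Bystander: spare board lying flat, 90 x 200 x 20 mm, origin at the centre of its underside.
- pliers: Bystander: pliers lying flat with orange grips, about 180 mm long.
Not all that is in view belongs to the job. What is shaped like the part that bears full_mid but green or orange is not meant.

How it is judged (in metres and radians):
At the end, for the whole second after the job is handed in: The full block lies flat in the middle of the second course and a half block at each end of it: each within 2.5 mm of its place along the course (joints closed), 6 mm across it, 3 mm in height, and 0.06 rad in direction and level, held by the sprung stop with nothing else touching (x of full_mid in the frame of course_mid between -0.006 and 0.006 m and y of full_mid in the frame of course_mid between -0.0025 and 0.0025 m and z of full_mid in the frame of course_mid between -0.003 and 0.003 m and angle between the y axis of full_mid and the y axis of course_mid, either way round below 0.06 rad and angle between full_mid's own z axis and vertical below 0.06 rad and (((x of half1_mid in the frame of course_mid between -0.006 and 0.006 m and y of half1_mid in the frame of course_mid between -0.1075 and -0.1025 m and z of half1_mid in the frame of course_mid between -0.003 and 0.003 m and angle between the y axis of half1_mid and the y axis of course_mid, either way round below 0.06 rad and angle between half1_mid's own z axis and vertical below 0.06 rad) and (x of half2_mid in the frame of course_mid between -0.006 and 0.006 m and y of half2_mid in the frame of course_mid between 0.1025 and 0.1075 m and z of half2_mid in the frame of course_mid between -0.003 and 0.003 m and angle between the y axis of half2_mid and the y axis of course_mid, either way round below 0.06 rad and angle between half2_mid's own z axis and vertical below 0.06 rad)) or ((x of half2_mid in the frame of course_mid between -0.006 and 0.006 m and y of half2_mid in the frame of course_mid between -0.1075 and -0.1025 m and z of half2_mid in the frame of course_mid between -0.003 and 0.003 m and angle between the y axis of half2_mid and the y axis of course_mid, either way round below 0.06 rad and angle between half2_mid's own z axis and vertical below 0.06 rad) and (x of half1_mid in the frame of course_mid between -0.006 and 0.006 m and y of half1_mid in the frame of course_mid between 0.1025 and 0.1075 m and z of half1_mid in the frame of course_mid between -0.003 and 0.003 m and angle between the y axis of half1_mid and the y axis of course_mid, either way round below 0.06 rad and angle between half1_mid's own z axis and vertical below 0.06 rad)))).
It fails at once if the bottle is shifted by more than 30 mm (distance of glue from where it was at the start of the episode above 0.03 m).
It fails at once if the hammer is shifted by more than 30 mm (distance of hammer from where it was at the start of the episode above 0.03 m).
It fails at once if the spare board is shifted by more than 30 mm (distance of offcut from where it was at the start of the episode above 0.03 m).
It fails at once if the pliers is shifted by more than 30 mm (distance of pliers from where it was at the start of the episode above 0.03 m).
It fails at once if the jig is rammed (more than 110 N in all) (contact force between jig and anything else above 110 N).
It also fails if it takes over 69 s, if anything falls off the work surface, if the arm or the gripper's body presses on something with over 40 N, if the wrist force passes 120 N, or if a joint passes its speed limit or range.

## Robot

A 7-joint arm with a two-finger parallel gripper is mounted at the origin on the work surface. World frame = base frame: x ahead of the robot, y to its left, z up, the work surface at z = 0. Lengths are in mm, angles in rad, forces in N, time in s.
With the tool pointing down it reaches from about 425 to 875 mm from the base axis. Payload 8.4 kg.
Tool frame: the origin (TCP) lies at the very end of the fingers, on their centre line; the grasp point (between the pads) lies 19 mm behind it; z points along the fingers, x is the direction in which the jaws open and shut, and the axes are right-handed (so a half turn about z gives the same grasp; the last joint's range is limited). The gripper opens to 87 mm and grips with 3 to 60 N. Pads are 19 mm wide; open, the fingers measure 117 mm over their backs; the gripper's body (75 mm by 190 mm) begins 51 mm behind the grasp point.
Start: joints at [-1.234, 0.333, 0.04, 1.465, -0.013, 1.343, -0.059], TCP at [274.385, 589.216, 195.246] pointing down, gripper open.
Joint ranges: [-2.58, 2.58], [-0.38, 2.09], [-1.3, 1.39], [0.25, 2.4], [-1.5, 4.64], [0.08, 2.09], [-2.65, 2.65]. Speed limits (rad/s): [2.22, 2.22, 2.79, 2.79, 3.14, 3.14, 3.14].

## Interface

Orientations are given as a unit quaternion [x, y, z, w].
In Python, from workcell import * gives the robot as it stands.
- The arm moves only by the tool carry_out, never from a script. Its argument "increments" is a list of rows, each a list of 4 numbers: the shift along the world's x, y, z in m, then the turn about the world's z in degrees. A call has 1 to 8 rows; each row shifts and turns the commanded pose from where the row before left it; what a row does not reach is not made up. A row lasts 1/12 s, in which the tool goes at most 41.7 mm and 7.16 degrees, less where a joint would pass 70% of its speed; a pose out of reach is approached as far as the arm can. A call with a gripper value outside its range is refused whole. "jaw" is the gripper command: -1 is fully open, 1 is shut, values between are in proportion, set as the call begins (left out, the last holds). The fingers move at their own pace and stop on an object; "force" is the grip in N (left out, the last holds). Time passes only in rows, so rows that do not move let the fingers close. It gives the time, the measured TCP pose, the force and the opening at its end, in the units of the state.
- state(): the state, without advancing time (a new reading comes with each control period).
- read_camera(name): name is "scene" or "top" or "wrist"; returns a dict with "frame" (480x640x3 uint8, red, green, blue), "z_map" (480x640 float32, mm along the optical axis (not along the pixel's ray), 0 where there is no reading), "fov_y" (degrees; the focal length in pixels is half the picture's height over the tangent of half this angle, whatever the lens; pixels are square), "cx", "cy" (the principal point, pixels), "extrinsics" (4x4, takes a point from camera to world coordinates). Camera axes: x right, y up, looking along -z (the intrinsics and any distortion apply to the point x, -y, -z); pixel columns grow to the right and rows downward; lengths in mm; the calibration is good to about 2 mm. The wrist camera is an equidistant fisheye: a pixel r from the principal point sees the ray r / f radians off the axis. A picture is of the moment at which its call begins.
- close_job(): hands the job in, once; it reports no verdict.
Trained networks look in a picture, given as the dict that the camera call returned (one of the last four; its "shot" number tells which), for a name from the list of things; names that differ only in an ending like _2 or _b are one class to them, and where a whole thing is asked for, a point or a joint stands for the part that bears it (a point fixed in the world has none). Each returns a list of dicts, best first, with "conf" (0 to 1); they miss things now and then, are a little off and sometimes report something else, mostly with a low value. They report only what shows in the picture. A call takes as long as a camera call. They do not tell look-alikes from the thing itself.
- masks_of(picture, name): "region" (480x640 bool, what is visible of it) and "location" ([column, row] in pixels, amid what is visible of it).
The state is a dict: "time": time; "q": joint angles; "dq": joint speeds; "joint_torque": joint torques, N m; "ee_pos": TCP position; "ee_rot": TCP orientation; "wrist_force": force on the tool from outside, world axes, zero at the start; "wrist_torque": the same for the moment, N m; "finger_gap": opening from 0.0 (shut) to 1.0 (fully open).
Only numpy, scipy, OpenCV 4.12 (cv2) and the standard library are available. Lean on these libraries where they do the work, as an engineer would, in place of code of your own. Each camera call takes 0.05 s, during which the arm holds its last target.

## Working session

There is one attempt and no reset: what is moved stays moved. The work goes in short steps, Python scripts to look and compute and a tool call to move; the robot and the scene stay as the last step left them, time stands still between calls to the robot, and variables do not carry over. Pictures are saved under pics/ and viewed, and the job is handed in when it is done.

Besides the shell and the picture viewer there is one more tool, called after "Call:" as name([rows], argument=value, ...), one row to a line, values as JSON. carry_out: Moves the arm, as the interface text tells. Its arguments: {"type":"object","properties":{"increments":{"type":"array"},"jaw":{"type":"number"},"force":{"type":"number"}},"required":["increments"]}

```bash
ls; mkdir -p pics
cat > h.py <<'E'
from workcell import *
import numpy as np, cv2
def save(n,p): cv2.imwrite('pics/'+n+'.png',cv2.cvtColor(p['frame'],cv2.COLOR_RGB2BGR))
def cloud(p):
    f=240/np.tan(np.radians(p['fov_y'])/2)
    v,u=np.mgrid[0:480,0:640]; z=p['z_map']
    X=np.stack([(u-p['cx'])/f*z,-(v-p['cy'])/f*z,-z,np.ones_like(z)],-1)
    W=X@np.array(p['extrinsics']).T
    W=W[...,:3]; W[z<=0]=np.nan
    return W
E
python3 - <<'E'
from h import *
print(state())
for n in ['scene','top']:
    p=read_camera(n); save(n+'0',p); np.save(n+'0.npy',p['z_map']); print(n,p['fov_y'],p['cx'],p['cy'],np.array(p['extrinsics']).round(3).tolist())
    W=cloud(p); np.save(n+'W0.npy',W)
    for nm in ['jig','full_mid','half1_mid','glue','hammer','offcut','pliers','stop_face','fixed_face']:
        for r in masks_of(p,nm):
            m=r['region']; print(nm,round(r['conf'],2),np.round(r['location']),m.sum(),np.nanmedian(W[m],0).round(0))
E
```

```text
pics
{'time': 0.0, 'q': array([-1.23419823,  0.33391338,  0.03984676,  1.46628348, -0.01341867,
        1.34332631, -0.058534  ]), 'dq': array([-0.0012934 , -0.00011478,  0.00018001,  0.00089934,  0.00086593,
       -0.00013365,  0.00035817]), 'joint_torque': array([ 1.46673341e-03, -6.56364655e+01,  1.33654419e+00, -4.03807926e+01,
       -5.94436331e-02,  4.49480605e-02,  1.95002535e-04]), 'ee_pos': array([274.17088113, 588.75972594, 194.35137733]), 'ee_rot': array([ 8.43255686e-01,  5.37512005e-01, -6.77939116e-04,  4.83058316e-04]), 'wrist_force': array([-0.22943444, -0.65071367, -0.09333418]), 'wrist_torque': array([ 0.05568485, -0.00245471, -0.03326479]), 'finger_gap': 1.0011448022854976}
scene 42.919487423597495 317.36500086548966 231.81942750178595 [[-0.007, -0.808, 0.589, 1388.385], [1.0, -0.011, -0.003, -89.866], [0.009, 0.589, 0.808, 1276.626], [0.0, 0.0, 0.0, 1.0]]
jig 0.95 [437. 252.] 8171 [548. 211.  27.]
full_mid 0.77 [213. 237.] 1450 [ 496. -348.   38.]
full_mid 0.77 [187. 289.] 1444 [ 659. -395.   39.]
full_mid 0.7 [246. 348.] 1821 [ 804. -238.   38.]
half1_mid 0.57 
[... 428 characters left out ...]
20340695 318.97375399695454 238.25611963855226 [[0.003, 0.996, -0.085, 431.339], [-1.0, 0.003, -0.004, -76.457], [-0.004, 0.085, 0.996, 1179.025], [0.0, 0.0, 0.0, 1.0]]
jig 0.79 [210. 242.] 7965 [522. 213.  16.]
full_mid 0.83 [382. 140.] 1013 [ 790. -234.   40.]
full_mid 0.8 [444. 194.] 1208 [ 642. -391.   40.]
full_mid 0.65 [428. 260.] 1141 [ 483. -346.   40.]
half1_mid 0.64 [372. 196.] 535 [ 639. -204.   40.]
glue 0.81 [282. 133.] 882 [787.  12. 112.]
hammer 0.68 [513. 237.] 1380 [ 532. -571.   23.]
offcut 0.56 [425. 338.] 2806 [ 269. -342.   20.]
pliers 0.94 [155. 181.] 787 [689. 364.  15.]
stop_face 0.78 [156. 241.] 555 [516. 323.  85.]
stop_face 0.57 [425. 340.] 2746 [ 271. -343.   20.]
```

View pics/scene0.png

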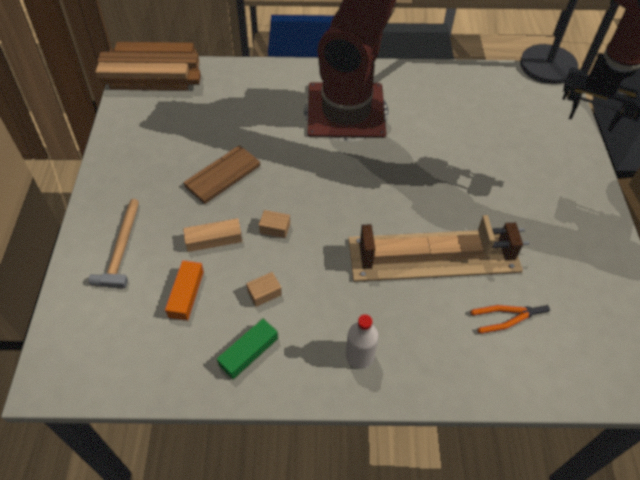

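View pics/top0.png

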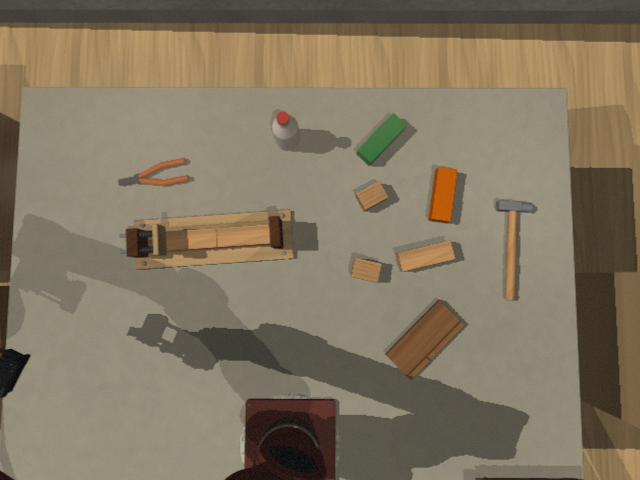

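In the scene picture, three things look like the full block: plain wood at (213,237), orange at (187,289) and green at (246,348). I choose the plain wood one. The half blocks are at (275,224) and (264,290), and the board at (222,173) is dark and thinner. The jig is at (437,252). Next come the metric poses and a close crop.

```bash
cat >> h.py <<'E'
def rect(W,c,zr,R):
    m=(np.hypot(W[...,0]-c[0],W[...,1]-c[1])<R)&(W[...,2]>zr[0])&(W[...,2]<zr[1])
    m=m.astype(np.uint8); n,l,s,ce=cv2.connectedComponentsWithStats(m)
    if n<2: return None
    i=1+np.argmax(s[1:,4]); P=W[l==i]
    r=cv2.minAreaRect(P[:,:2].astype(np.float32))
    (cx,cy),(w,h),a=r
    if w<h: a+=90; w,h=h,w
    a=(a+90)%180-90
    return dict(c=(round(cx,1),round(cy,1)),size=(round(w,1),round(h,1)),long_deg=round(a,2),z=round(float(np.median(P[:,2])),1),n=len(P),mean=P[:,:2].mean(0).round(1))
E
python3 - <<'E'
from h import *
for n in ['scene','top']:
    W=np.load(n+'W0.npy')
    print(n,'bench',np.nanmedian(W[300:330,300:330].reshape(-1,3),0) )
    for nm,c,zr,R in [('full',(483,-346),(33,46),110),('hA',(639,-204),(33,46),60),('hB',(480,-205),(33,46),60),('course',(530,210),(47,57),170),('fixed',(540,75),(90,108),80),('spr',(520,323),(105,118),80),('hous',(520,350),(76,88),90),('board',(530,213),(8,18),260)]:
        print(nm,rect(W,c,zr,R))
im=cv2.imread('pics/scene0.png'); t=cv2.imread('pics/top0.png')
a=cv2.resize(im[200:310,170:300],None,fx=3,fy=3);b=cv2.resize(im[200:290,340:530],None,fx=2.05,fy=3.67)
cv2.imwrite('pics/crop0.png',np.hstack([a,b[:330]]))
E
```

```text
scene bench [ 6.98894873e+02 -9.10140986e+01 -2.97974575e-01]
full {'c': (486.6, -349.7), 'size': (139.7, 58.5), 'long_deg': -75.95, 'z': 39.7, 'n': 956, 'mean': array([ 488. , -349.8])}
hA {'c': (642.4, -211.5), 'size': (70.6, 54.8), 'long_deg': -60.49, 'z': 39.3, 'n': 561, 'mean': array([ 644.1, -211.2])}
hB {'c': (449.5, -195.9), 'size': (70.3, 53.8), 'long_deg': 78.31, 'z': 39.3, 'n': 442, 'mean': array([ 452.1, -196. ])}
course {'c': (530.5, 184.0), 'size': (268.5, 55.5), 'long_deg': -85.31, 'z': 51.6, 'n': 1718, 'mean': array([531.2, 184.3])}
fixed {'c': (543.0, 34.7), 'size': (78.4, 26.9), 'long_deg': 3.54, 'z': 99.3, 'n': 311, 'mean': array([544.7,  34.4])}
spr {'c': (520.1, 321.0), 'size': (77.2, 16.5), 'long_deg': 7.88, 'z': 110.5, 'n': 166, 'mean': array([521.3, 320.9])}
hous {'c': (514.8, 391.1), 'size': (72.7, 32.3), 'long_deg': 2.7, 'z': 81.3, 'n': 294, 'mean': array([516.2, 390.5])}
board {'c': (534.0, 207.0), 'size': (421.6, 132.5), 'long_deg': -87.37, 'z': 11.9, 'n': 2681, 'mean': array([565.4, 195.3])}
top bench [331.02127426 -61.9177773    0.6189269 ]
full {'c': (4
[... 263 characters left out ...]
ize': (69.9, 49.7), 'long_deg': 78.13, 'z': 40.7, 'n': 491, 'mean': array([ 448.7, -192.9])}
course {'c': (528.9, 188.7), 'size': (264.9, 50.5), 'long_deg': -85.74, 'z': 52.4, 'n': 1980, 'mean': array([528.7, 188.6])}
fixed {'c': (540.4, 38.2), 'size': (75.8, 26.1), 'long_deg': 4.57, 'z': 100.3, 'n': 332, 'mean': array([540. ,  38.1])}
spr {'c': (518.8, 325.5), 'size': (73.6, 15.3), 'long_deg': 4.44, 'z': 112.0, 'n': 195, 'mean': array([518.8, 324.2])}
hous {'c': (513.4, 394.4), 'size': (70.0, 32.0), 'long_deg': 4.66, 'z': 82.4, 'n': 350, 'mean': array([513.2, 393.8])}
board {'c': (527.3, 210.8), 'size': (419.7, 130.1), 'long_deg': -85.68, 'z': 12.7, 'n': 4145, 'mean': array([524. , 197.8])}
```

View pics/crop0.png

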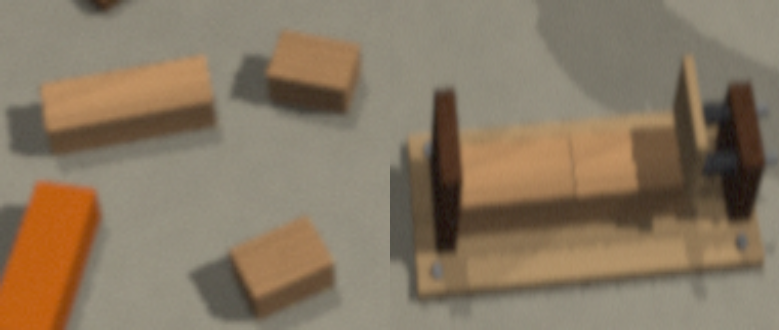

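Crop: the plain-wood full block and the two half blocks are confirmed. The jig is clear, with the fixed stop at low y and the sprung stop at high y. Now moving to the first half block, the one at (447,-192).

Call:
carry_out([
  [0.0204,-0.0314,0,-3.5],
  [0.0204,-0.0314,0,-3.5],
  [0.0204,-0.0314,0,-3.5],
  [0.0204,-0.0314,0,-3.5],
  [0.0204,-0.0314,0,-3.5],
  [0.0204,-0.0314,0,-3.5],
  [0.0204,-0.0314,0,-3.5],
  [0.0204,-0.0314,0,-3.5],
], jaw=-1, force=40)

```text
time: 1.67
ee_pos: [438.4, 336.4, 195.5]
ee_rot: [0.949, 0.316, 0.0, -0.0]
wrist_force: [1.3, 0.9, -0.3]
finger_gap: 1.0
```

Call:
carry_out([
  [0.0204,-0.0314,0,-3.5],
  [0.0204,-0.0314,0,-3.5],
  [0.0204,-0.0314,0,-3.5],
  [0.0204,-0.0314,0,-3.5],
  [0.0204,-0.0314,0,-3.5],
  [0.0204,-0.0314,0,-3.5],
  [-0.0112,-0.0343,-0.005,-2.79],
  [-0.0112,-0.0343,-0.005,-2.79],
])

```text
time: 2.33
ee_pos: [538.3, 79.0, 184.9]
ee_rot: [0.996, 0.089, 0.0, 0.001]
wrist_force: [0.0, -0.5, -0.0]
finger_gap: 0.999
```

Call:
carry_out([
  [-0.0112,-0.0343,-0.005,-2.79],
  [-0.0112,-0.0343,-0.005,-2.79],
  [-0.0112,-0.0343,-0.005,-2.79],
  [-0.0112,-0.0343,-0.005,-2.79],
  [-0.0112,-0.0343,-0.005,-2.79],
  [-0.0112,-0.0343,-0.005,-2.79],
  [-0.0112,-0.0343,-0.005,-2.79],
  [-0.0112,-0.0343,-0.005,-2.79],
])

```text
time: 3.0
ee_pos: [447.2, -194.9, 145.4]
ee_rot: [0.995, -0.105, 0.0, -0.0]
wrist_force: [-0.1, 0.6, -1.1]
finger_gap: 1.003
```

Run:
```python
from h import *
p=read_camera('wrist'); save('w1',p)
p=read_camera('top'); save('t1',p); W=cloud(p)
s=state(); print(s['ee_pos'],s['ee_rot'],s['wrist_force'])
im=cv2.imread('pics/t1.png'); w=cv2.imread('pics/w1.png')
cv2.imwrite('pics/c1.png',np.hstack([cv2.resize(w,(440,330)),cv2.resize(im[180:330,300:460],(352,330))]))
```

```text
[ 445.30485126 -199.01558484  145.10334017] [ 9.94106145e-01 -1.08410160e-01 -7.90479928e-05  4.52090931e-04] [ 0.65034613 -0.65223342  0.62101721]
```

View pics/c1.png

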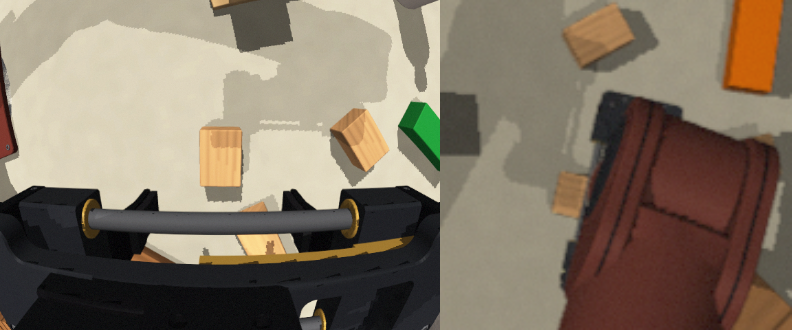

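Call:
carry_out([
  [0,0,0,0],
  [0,0,0,0],
  [0,0,0,0],
])

```text
time: 3.35
ee_pos: [448.6, -192.1, 145.4]
ee_rot: [0.995, -0.102, 0.0, -0.0]
wrist_force: [0.2, -0.5, -0.6]
finger_gap: 1.001
```

Call:
carry_out([
  [0,0,-0.022,0],
  [0,0,-0.026,0],
  [0,0,-0.026,0],
  [0,0,-0.026,0],
  [0,0,-0.02,0],
  [0,0,-0.013,0],
  [0,0,-0.007,0],
  [0,0,0,0],
])

```text
time: 4.02
ee_pos: [447.4, -192.3, 4.0]
ee_rot: [0.995, -0.102, -0.001, 0.0]
wrist_force: [-0.4, -0.3, 0.7]
finger_gap: 0.999
```

Call:
carry_out([
  [0,0,0,0],
  [0,0,0,0],
  [0,0,0,0],
  [0,0,0,0],
  [0,0,0,0],
  [0,0,0,0],
], jaw=1)

```text
time: 4.52
ee_pos: [448.2, -193.4, 5.6]
ee_rot: [0.995, -0.103, 0.0, -0.0]
wrist_force: [-0.7, 0.1, 0.7]
finger_gap: 0.635
```

Call:
carry_out([
  [0,0,0,0],
  [0,0,0,0],
  [0,0,0,0],
])

```text
time: 4.77
ee_pos: [448.1, -193.4, 5.4]
ee_rot: [0.995, -0.103, 0.0, -0.0]
wrist_force: [-0.7, 0.6, 4.2]
finger_gap: 0.565
```

Call:
carry_out([
  [0,0,0.015,0],
  [0,0,0.025,0],
  [0,0,0.025,0],
  [0,0,0.025,0],
  [0,0,0.025,0],
  [0,0,0.02,0],
  [0,0,0.01,0],
  [0,0,0,0],
])

```text
time: 5.43
ee_pos: [449.2, -193.6, 152.0]
ee_rot: [0.995, -0.103, 0.002, -0.0]
wrist_force: [0.4, 0.1, -0.9]
finger_gap: 0.569
```

Call:
carry_out([
  [0.0045,0.0142,0,0.81],
  [0.0089,0.0283,0,1.62],
  [0.0089,0.0283,0,1.62],
  [0.0089,0.0283,0,1.62],
  [0.0089,0.0283,0,1.62],
  [0.0089,0.0283,0,1.62],
  [0.0089,0.0283,0,1.62],
  [0.0089,0.0283,0,1.62],
])

```text
time: 6.1
ee_pos: [513.9, 21.2, 148.2]
ee_rot: [1.0, 0.004, -0.001, 0.0]
wrist_force: [0.1, -0.2, -0.8]
finger_gap: 0.565
```

Call:
carry_out([
  [0.0089,0.0283,0,1.62],
  [0.0089,0.0283,0,1.62],
  [0.0046,0.0143,-0.015,0.81],
  [0,0,-0.03,0],
  [0,0,-0.015,0],
  [0,0,-0.005,0],
  [0,0,0,0],
  [0,0,0,0],
])

```text
time: 6.77
ee_pos: [536.9, 89.8, 84.9]
ee_rot: [0.999, 0.038, -0.0, 0.0]
wrist_force: [0.1, -0.2, 0.1]
finger_gap: 0.567
```

Run:
```python
from h import *
p=read_camera('scene'); save('s2',p); W=cloud(p)
s=state(); print(s['ee_pos'],s['ee_rot'],s['wrist_force'])
im=cv2.imread('pics/s2.png'); p=read_camera('wrist'); save('w2',p);w=cv2.imread('pics/w2.png')
cv2.imwrite('pics/c2.png',np.hstack([cv2.resize(w,(400,300)),cv2.resize(im[170:290,340:500],(400,300))]))
```

```text
[537.53897238  89.80030035  85.72986753] [ 9.99294200e-01  3.75637070e-02  2.47475532e-04 -8.73555503e-05] [-0.14389179 -0.48960359 -0.54326585]
```

View pics/c2.png

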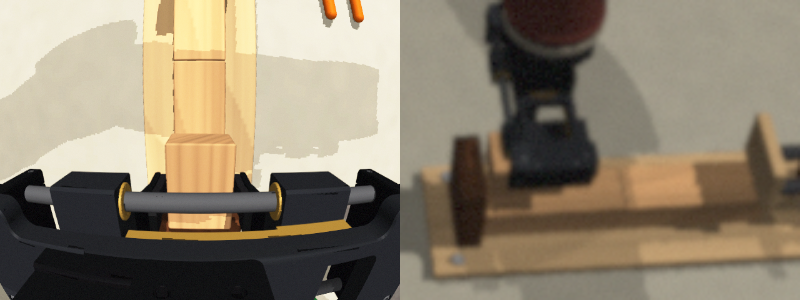

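Call:
carry_out([
  [0,0,-0.01,0],
  [0,0,-0.01,0],
  [0,0,-0.0045,0],
  [0,0,-0.002,0],
  [0,0,0,0],
  [0,0,0,0],
  [0,0,0,0],
])

```text
time: 7.45
ee_pos: [537.4, 89.9, 58.9]
ee_rot: [0.999, 0.038, 0.0, -0.0]
wrist_force: [0.4, 0.5, -0.4]
finger_gap: 0.565
```

Call:
carry_out([
  [0.00015,-0.002,0,0],
  [0.00015,-0.002,0,0],
  [0,0,0,0],
  [0,0,0,0],
])

```text
time: 7.78
ee_pos: [537.6, 85.7, 58.9]
ee_rot: [0.999, 0.038, 0.0, -0.0]
wrist_force: [-0.5, 0.2, -0.8]
finger_gap: 0.569
```

Call:
carry_out([
  [0,-0.001,0,0],
  [0,-0.001,0,0],
  [0,0,0,0],
  [0,0,0,0],
])

```text
time: 8.12
ee_pos: [537.5, 85.5, 58.9]
ee_rot: [0.999, 0.039, 0.0, -0.001]
wrist_force: [0.1, 5.8, -0.9]
finger_gap: 0.568
```

Call:
carry_out([
  [0,-0.001,0,0],
  [0,0,0,0],
  [0,0,0,0],
])

```text
time: 8.37
ee_pos: [537.5, 85.5, 59.0]
ee_rot: [0.999, 0.039, 0.0, -0.001]
wrist_force: [0.3, 8.4, 0.4]
finger_gap: 0.569
```

Call:
carry_out([
  [0,0.001,-0.001,0],
  [0,0,-0.0005,0],
  [0,0,0,0],
  [0,0,0,0],
])

```text
time: 8.7
ee_pos: [537.7, 85.5, 57.6]
ee_rot: [0.999, 0.039, 0.0, -0.001]
wrist_force: [-0.1, 6.1, 1.7]
finger_gap: 0.569
```

Call:
carry_out([
  [0,0,-0.001,0],
  [0,0,0,0],
  [0,0,0,0],
])

```text
time: 8.95
ee_pos: [537.7, 85.6, 57.4]
ee_rot: [0.999, 0.038, 0.0, -0.001]
wrist_force: [-5.4, 6.6, 12.8]
finger_gap: 0.569
```

Call:
carry_out([
  [0,0,0.0005,0],
  [0,0,0,0],
  [0,0,0,0],
  [0,0,0,0],
  [0,0,0,0],
  [0,0,0,0],
], jaw=-1)

```text
time: 9.45
ee_pos: [537.4, 83.5, 56.6]
ee_rot: [0.999, 0.038, -0.0, 0.0]
wrist_force: [-0.1, -0.1, -0.5]
finger_gap: 0.933
```

Call:
carry_out([
  [0,0,0.015,0],
  [0,0,0.025,0],
  [0,0,0.03,0],
  [0,0,0.025,0],
  [0,0,0,0],
])

```text
time: 9.87
ee_pos: [540.3, 84.1, 156.7]
ee_rot: [0.999, 0.037, 0.003, -0.001]
wrist_force: [1.4, -0.6, -0.0]
finger_gap: 1.0
```

Call:
carry_out([
  [-0.0022,-0.018,0,0.4],
  [-0.0044,-0.036,0,0.8],
  [-0.0044,-0.036,0,0.8],
  [-0.0044,-0.036,0,0.8],
  [-0.0044,-0.036,0,0.8],
  [-0.0044,-0.036,0,0.8],
  [-0.0044,-0.036,0,0.8],
  [-0.0044,-0.036,0,0.8],
])

```text
time: 10.53
ee_pos: [503.9, -187.9, 151.6]
ee_rot: [0.996, 0.09, 0.0, -0.0]
wrist_force: [1.3, -1.0, -0.9]
finger_gap: 0.998
```

Call:
carry_out([
  [-0.0044,-0.036,0,0.8],
  [-0.0044,-0.036,0,0.8],
  [-0.0044,-0.036,0,0.8],
  [-0.0044,-0.036,0,0.8],
  [-0.0021,-0.0176,0,0.1],
  [0,0,0,0],
  [0,0,0,0],
  [0,0,0,0],
])

```text
time: 11.2
ee_pos: [484.9, -346.9, 151.2]
ee_rot: [0.993, 0.119, -0.0, -0.0]
wrist_force: [0.5, -0.6, -0.8]
finger_gap: 0.997
```

Run:
```python
from h import *
s=state(); print(s['ee_pos'],s['ee_rot'],s['wrist_force'])
for n in ['top','scene']:
    p=read_camera(n); save(n+'3',p); W=cloud(p)
    for nm,c,zr,R in [('h1',(537,86),(87,97),38),('fixed',(540,38),(97.5,108),60),('spr',(520,323),(105,118),60),('course',(520,250),(47,57),170),('full',(484,-346),(33,46),110),('hA',(639,-204),(33,46),60)]:
        print(n,nm,rect(W,c,zr,R))
t=cv2.imread('pics/top3.png')
p=read_camera('wrist'); save('w3',p);w=cv2.imread('pics/w3.png')
cv2.imwrite('pics/c3.png',np.hstack([cv2.resize(w,(400,300)),cv2.resize(t[190:290,120:310],(400,300))]))
```

```text
[ 484.9223594  -346.94887659  151.24994084] [ 9.92910979e-01  1.18859534e-01 -2.60792002e-04 -3.61806179e-04] [ 0.48175628 -0.56880119 -0.76798808]
top h1 {'c': (536.9, 86.8), 'size': (68.6, 50.0), 'long_deg': -86.11, 'z': 92.6, 'n': 538, 'mean': array([536.7,  86.2])}
top fixed {'c': (540.6, 38.5), 'size': (75.5, 26.0), 'long_deg': 4.37, 'z': 100.6, 'n': 295, 'mean': array([539.6,  38.5])}
top spr {'c': (519.0, 324.5), 'size': (73.9, 15.1), 'long_deg': 3.88, 'z': 111.9, 'n': 199, 'mean': array([519.5, 324.1])}
top course {'c': (526.5, 220.9), 'size': (201.3, 50.5), 'long_deg': -85.74, 'z': 52.5, 'n': 1447, 'mean': array([525.9, 224.2])}
top full {'c': (478.9, -324.8), 'size': (96.2, 49.9), 'long_deg': -76.42, 'z': 40.5, 'n': 719, 'mean': array([ 478.7, -323.8])}
top hA {'c': (640.9, -207.9), 'size': (70.6, 50.1), 'long_deg': -61.73, 'z': 40.3, 'n': 520, 'mean': array([ 640.6, -207.7])}
scene h1 {'c': (538.1, 84.0), 'size': (68.5, 54.0), 'long_deg': -86.99, 'z': 91.4, 'n': 468, 'mean': array([539.6,  84.3])}
scene fixed {'c': (541.4, 34.4), 'size': (75.3, 26.1), 'long_deg': 3.84, 'z': 100.4, 'n': 222, 'mean': array([543.8,  34.8])}
scene spr {'c': (519.9, 320.6), 'size': (76.4, 15.8), 'long_deg': 5.89, 'z': 110.9, 'n': 163, 'mean': array([520.8, 320.8])}
scene course {'c': (530.0, 201.3), 'size': (234.4, 58.2), 'long_deg': -86.3, 'z': 51.5, 'n': 1310, 'mean': array([529.4, 218. ])}
scene full {'c': (486.9, -349.7), 'size': (139.7, 57.5), 'long_deg': -76.39, 'z': 39.9, 'n': 932, 'mean': array([ 487.9, -350.2])}
scene hA {'c': (643.8, -211.4), 'size': (70.4, 54.7), 'long_deg': -60.55, 'z': 39.6, 'n': 560, 'mean': array([ 644.4, -211.3])}
```

View pics/c3.png

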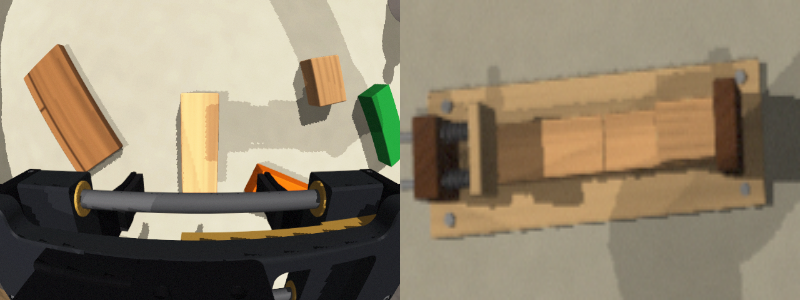

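Half block 1 sits in line against the fixed stop: top picture crop (685,135), centre within 1 mm of its place. Next, gripping the full block.

Call:
carry_out([
  [0,0,-0.022,0],
  [0,0,-0.027,0],
  [0,0,-0.027,0],
  [0,0,-0.027,0],
  [0,0,-0.022,0],
  [0,0,-0.014,0],
  [0,0,-0.0074,0],
  [0,0,0,0],
])

```text
time: 12.02
ee_pos: [484.4, -346.8, 4.3]
ee_rot: [0.993, 0.119, -0.001, -0.001]
wrist_force: [-0.1, -0.2, 0.5]
finger_gap: 0.996
```

Call:
carry_out([
  [0,0,0,0],
  [0,0,0,0],
  [0,0,0,0],
  [0,0,0,0],
  [0,0,0,0],
  [0,0,0,0],
  [0,0,0,0],
  [0,0,0,0],
], jaw=1)

```text
time: 12.68
ee_pos: [484.9, -347.8, 5.6]
ee_rot: [0.993, 0.119, 0.0, 0.0]
wrist_force: [-0.6, 0.9, 3.0]
finger_gap: 0.567
```

Call:
carry_out([
  [0,0,0,0],
  [0,0,0,0],
  [0,0,0.015,0],
  [0,0,0.025,0],
  [0,0,0.035,0],
  [0,0,0.035,0],
  [0,0,0.025,0],
  [0,0,0.01,0],
])

```text
time: 13.35
ee_pos: [485.9, -349.0, 154.0]
ee_rot: [0.993, 0.118, 0.002, 0.001]
wrist_force: [-0.5, -0.3, -1.1]
finger_gap: 0.573
```

Call:
carry_out([
  [0.0015,0.0181,0,-0.31],
  [0.00296,0.0362,0,-0.62],
  [0.00296,0.0362,0,-0.62],
  [0.00296,0.0362,0,-0.62],
  [0.00296,0.0362,0,-0.62],
  [0.00296,0.0362,0,-0.62],
  [0.00296,0.0362,0,-0.62],
  [0.00296,0.0362,0,-0.62],
])

```text
time: 14.02
ee_pos: [506.2, -74.3, 149.5]
ee_rot: [0.997, 0.078, -0.001, -0.0]
wrist_force: [1.3, -0.1, -0.7]
finger_gap: 0.565
```

Call:
carry_out([
  [0.00296,0.0362,0,-0.62],
  [0.00296,0.0362,0,-0.62],
  [0.00296,0.0362,0,-0.62],
  [0.00296,0.0362,0,-0.62],
  [0.00296,0.0362,0,-0.62],
  [0.00296,0.0362,0,-0.62],
  [0.00296,0.0362,0,-0.62],
  [0.0015,0.0181,0,-0.31],
])

```text
time: 14.68
ee_pos: [527.8, 200.5, 148.8]
ee_rot: [0.999, 0.04, -0.001, -0.0]
wrist_force: [-0.5, 0.3, -1.4]
finger_gap: 0.568
```

Call:
carry_out([
  [0,0,-0.015,0],
  [0,0,-0.02,0],
  [0,0,-0.015,0],
  [0,0,-0.005,0],
  [0,0,0,0],
  [0,0,0,0],
])

```text
time: 15.18
ee_pos: [529.1, 195.0, 95.3]
ee_rot: [0.999, 0.038, -0.0, 0.0]
wrist_force: [-0.6, 0.6, -0.9]
finger_gap: 0.566
```

Run:
```python
from h import *
s=state(); print(s['ee_pos'],s['ee_rot'],s['wrist_force'])
p=read_camera('scene'); save('s4',p)
im=cv2.imread('pics/s4.png'); p=read_camera('wrist'); save('w4',p);w=cv2.imread('pics/w4.png')
cv2.imwrite('pics/c4.png',np.hstack([cv2.resize(w,(400,300)),cv2.resize(im[170:290,340:500],(400,300))]))
```

```text
[529.11242336 195.02538875  95.25183406] [ 9.99291666e-01  3.76301803e-02 -3.23096714e-04  1.78108511e-04] [-0.62833964  0.63611599 -0.92406574]
```

View pics/c4.png

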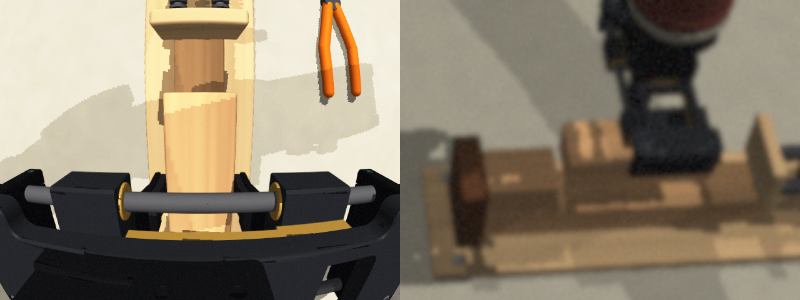

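Call:
carry_out([
  [0,0,-0.01,0],
  [0,0,-0.012,0],
  [0,0,-0.009,0],
  [0,0,-0.0046,0],
  [0,0,-0.001,0],
  [0,0,0,0],
  [0,0,0,0],
  [0,0,0,0],
])

```text
time: 15.95
ee_pos: [529.3, 195.2, 58.8]
ee_rot: [0.999, 0.038, 0.0, -0.0]
wrist_force: [-0.2, -0.1, -0.4]
finger_gap: 0.567
```

Call:
carry_out([
  [0.00015,-0.002,0,0],
  [0.00015,-0.002,0,0],
  [0,0,0,0],
  [0,0,0,0],
])

```text
time: 16.28
ee_pos: [529.6, 191.0, 58.9]
ee_rot: [0.999, 0.038, 0.0, -0.0]
wrist_force: [-0.2, -0.1, -1.6]
finger_gap: 0.571
```

Call:
carry_out([
  [0,-0.001,0,0],
  [0,-0.001,0,0],
  [0,0,0,0],
  [0,0,0,0],
])

```text
time: 16.62
ee_pos: [529.3, 190.2, 58.8]
ee_rot: [0.999, 0.038, -0.0, -0.0]
wrist_force: [-1.0, 4.6, -1.5]
finger_gap: 0.567
```

Contact was at y = 190.2, exactly where I predicted it. Next I press a little more and seat the block.

Call:
carry_out([
  [0,-0.001,0,0],
  [0,0,0,0],
  [0,0.0005,-0.001,0],
  [0,0,-0.0005,0],
  [0,0,-0.0005,0],
  [0,0,0,0],
  [0,0,0,0],
])

```text
time: 17.2
ee_pos: [529.6, 190.2, 57.5]
ee_rot: [0.999, 0.038, 0.0, -0.001]
wrist_force: [-3.2, 6.3, 4.9]
finger_gap: 0.563
```

Call:
carry_out([
  [0,0,0.0005,0],
  [0,0,0,0],
  [0,0,0,0],
  [0,0,0,0],
  [0,0,0,0],
  [0,0,0,0],
], jaw=-1)

```text
time: 17.7
ee_pos: [529.6, 188.4, 57.2]
ee_rot: [0.999, 0.038, -0.0, 0.0]
wrist_force: [-0.8, 0.7, 0.8]
finger_gap: 0.932
```

Call:
carry_out([
  [0,0,0.015,0],
  [0,0,0.025,0],
  [0,0,0.03,0],
  [0,0,0.0245,0],
  [0.0051,-0.0181,0,1.09],
  [0.0102,-0.0362,0,2.18],
  [0.0102,-0.0362,0,2.18],
  [0.0102,-0.0362,0,2.18],
])

```text
time: 18.37
ee_pos: [565.5, 60.8, 152.0]
ee_rot: [0.994, 0.106, 0.0, -0.0]
wrist_force: [-0.2, 0.0, -0.5]
finger_gap: 0.997
```

Call:
carry_out([
  [0.0102,-0.0362,0,2.18],
  [0.0102,-0.0362,0,2.18],
  [0.0102,-0.0362,0,2.18],
  [0.0102,-0.0362,0,2.18],
  [0.0102,-0.0362,0,2.18],
  [0.0102,-0.0362,0,2.18],
  [0.0102,-0.0362,0,2.18],
  [0.005,-0.0177,0,1.11],
])

```text
time: 19.03
ee_pos: [641.1, -215.0, 151.6]
ee_rot: [0.97, 0.244, -0.001, 0.001]
wrist_force: [-0.4, -1.1, 0.6]
finger_gap: 1.0
```

Call:
carry_out([
  [0,0,0,0],
  [0,0,0,0],
  [0,0,0,0],
])

```text
time: 19.28
ee_pos: [641.6, -208.1, 151.4]
ee_rot: [0.97, 0.245, -0.0, -0.0]
wrist_force: [0.1, -0.1, -0.1]
finger_gap: 0.997
```

Run:
```python
from h import *
s=state(); print(s['time'],s['ee_pos'],s['ee_rot'],s['wrist_force'])
for n in ['top','scene']:
    p=read_camera(n); save(n+'5',p); W=cloud(p)
    for nm,c,zr,R in [('h1+full',(530,160),(87,97),190),('fixed',(540,38),(97.5,108),60),('spr',(520,323),(105,118),60),('course',(520,250),(47,57),170),('hA',(639,-204),(33,46),60)]:
        print(n,nm,rect(W,c,zr,R))
t=cv2.imread('pics/top5.png')
p=read_camera('wrist'); save('w5',p);w=cv2.imread('pics/w5.png')
cv2.imwrite('pics/c5.png',np.hstack([cv2.resize(w,(400,300)),cv2.resize(t[190:290,120:310],(400,300))]))
```

```text
19.2833 [ 641.6152253  -208.07373285  151.37405642] [ 9.69564300e-01  2.44836389e-01 -1.86790284e-04 -4.20516699e-04] [ 0.05419424 -0.08453923 -0.12708251]
top h1+full {'c': (531.4, 156.4), 'size': (211.0, 51.3), 'long_deg': -85.28, 'z': 92.5, 'n': 1687, 'mean': array([531.3, 156.3])}
top fixed {'c': (540.5, 38.4), 'size': (75.2, 25.7), 'long_deg': 4.7, 'z': 100.5, 'n': 285, 'mean': array([540.1,  38.4])}
top spr {'c': (519.3, 325.2), 'size': (74.4, 15.7), 'long_deg': 4.72, 'z': 112.3, 'n': 200, 'mean': array([519.3, 324.1])}
top course {'c': (521.1, 291.0), 'size': (60.7, 50.3), 'long_deg': -85.58, 'z': 52.5, 'n': 361, 'mean': array([520.2, 296. ])}
top hA None
scene h1+full {'c': (535.1, 139.2), 'size': (237.8, 62.1), 'long_deg': -82.37, 'z': 91.5, 'n': 1535, 'mean': array([535.2, 145.7])}
scene fixed {'c': (541.5, 35.2), 'size': (74.6, 24.9), 'long_deg': 5.1, 'z': 100.1, 'n': 190, 'mean': array([541. ,  34.2])}
scene spr {'c': (520.0, 320.9), 'size': (77.2, 16.5), 'long_deg': 3.78, 'z': 110.4, 'n': 160, 'mean': array([521., 321.])}
scene course {'c': (530.7, 201.1), 'size': (235.8, 53.3), 'long_deg': -84.6, 'z': 51.8, 'n': 503, 'mean': array([533.8, 253.5])}
scene hA {'c': (643.2, -211.4), 'size': (70.1, 52.4), 'long_deg': -60.47, 'z': 39.4, 'n': 556, 'mean': array([ 644.3, -211.4])}
```

View pics/c5.png

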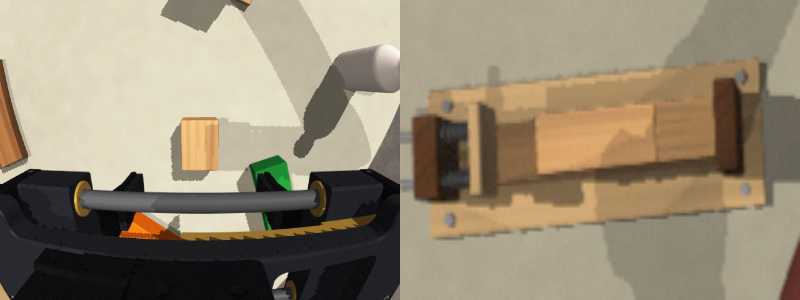

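Call:
carry_out([
  [0,0,-0.022,0],
  [0,0,-0.027,0],
  [0,0,-0.027,0],
  [0,0,-0.027,0],
  [0,0,-0.022,0],
  [0,0,-0.014,0],
  [0,0,-0.0074,0],
  [0,0,0,0],
], force=58)

```text
time: 20.1
ee_pos: [641.0, -208.2, 4.2]
ee_rot: [0.969, 0.245, -0.001, -0.0]
wrist_force: [-1.1, 0.6, -0.0]
finger_gap: 1.002
```

Call:
carry_out([
  [0,0,0,0],
  [0,0,0,0],
  [0,0,0,0],
  [0,0,0,0],
  [0,0,0,0],
  [0,0,0,0],
  [0,0,0,0],
  [0,0,0,0],
], jaw=1)

```text
time: 20.77
ee_pos: [641.8, -209.1, 5.6]
ee_rot: [0.97, 0.245, 0.0, 0.0]
wrist_force: [-0.4, 0.6, 1.4]
finger_gap: 0.562
```

Call:
carry_out([
  [0,0,0,0],
  [0,0,0,0],
  [0,0,0.015,0],
  [0,0,0.025,0],
  [0,0,0.035,0],
  [0,0,0.035,0],
  [0,0,0.025,0],
  [0,0,0.01,0],
])

```text
time: 21.43
ee_pos: [643.2, -210.1, 155.8]
ee_rot: [0.97, 0.244, 0.003, 0.001]
wrist_force: [0.9, -1.5, -0.6]
finger_gap: 0.564
```

Call:
carry_out([
  [-0.0046,0.0187,0,-0.92],
  [-0.0091,0.0375,0,-1.85],
  [-0.0091,0.0375,0,-1.85],
  [-0.0091,0.0375,0,-1.85],
  [-0.0091,0.0375,0,-1.85],
  [-0.0091,0.0375,0,-1.85],
  [-0.0091,0.0375,0,-1.85],
  [-0.0091,0.0375,0,-1.85],
])

```text
time: 22.1
ee_pos: [572.1, 73.7, 150.1]
ee_rot: [0.992, 0.125, -0.0, 0.0]
wrist_force: [0.8, 0.9, -1.5]
finger_gap: 0.559
```

Call:
carry_out([
  [-0.0091,0.0375,0,-1.85],
  [-0.0091,0.0375,0,-1.85],
  [-0.0091,0.0375,0,-1.85],
  [-0.0091,0.0375,0,-1.85],
  [-0.0091,0.0375,0,-1.85],
  [-0.0049,0.0183,0,-0.88],
  [0,0,0,0],
  [0,0,0,0],
])

```text
time: 22.77
ee_pos: [521.9, 279.0, 149.8]
ee_rot: [0.999, 0.039, -0.001, 0.0]
wrist_force: [0.6, -0.3, -1.0]
finger_gap: 0.565
```

Call:
carry_out([
  [0,0,-0.01,0],
  [0,0,-0.016,0],
  [0,0,-0.013,0],
  [0,0,-0.006,0],
  [0,0,-0.0033,0],
  [0,0,0,0],
  [0,0,0,0],
  [0,0,0,0],
])

```text
time: 23.43
ee_pos: [523.4, 278.0, 102.7]
ee_rot: [0.999, 0.038, 0.0, -0.0]
wrist_force: [-0.2, -0.3, -1.1]
finger_gap: 0.564
```

Run:
```python
from h import *
s=state(); print(s['ee_pos'],s['ee_rot'],s['wrist_force'])
p=read_camera('scene'); save('s6',p)
im=cv2.imread('pics/s6.png'); p=read_camera('wrist'); save('w6',p);w=cv2.imread('pics/w6.png')
cv2.imwrite('pics/c6.png',np.hstack([cv2.resize(w,(400,300)),cv2.resize(im[170:290,380:540],(400,300))]))
```

```text
[523.40031796 278.01857606 102.71486691] [ 9.99289870e-01  3.76764378e-02  4.08075336e-04 -2.75732905e-04] [-0.1902987  -0.32301235 -1.09147181]
```

View pics/c6.png

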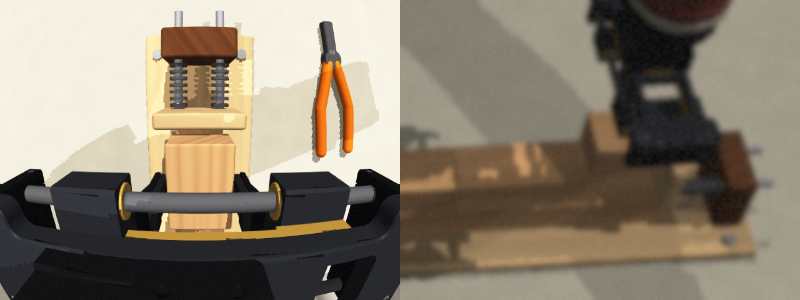

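Call:
carry_out([
  [-0.00015,0.002,0,0],
  [-0.00015,0.002,0,0],
  [-0.00015,0.002,0,0],
  [-0.00015,0.002,0,0],
  [0,0,0,0],
  [0,0,0,0],
])

```text
time: 24.03
ee_pos: [522.6, 284.6, 102.1]
ee_rot: [0.999, 0.037, -0.0, 0.001]
wrist_force: [-0.3, -6.0, 1.7]
finger_gap: 0.562
```

Call:
carry_out([
  [-0.00015,0.002,0,0],
  [-0.00015,0.002,0,0],
  [-0.00015,0.002,0,0],
  [0,0,0,0],
  [0,0,0,0],
])

```text
time: 24.45
ee_pos: [522.2, 289.9, 102.1]
ee_rot: [0.999, 0.037, -0.0, 0.001]
wrist_force: [-1.7, -7.2, 3.2]
finger_gap: 0.559
```

Call:
carry_out([
  [-0.00015,0.002,0,0],
  [-0.00015,0.002,0,0],
  [-0.00015,0.002,0,0],
  [0,0.001,0,0],
  [0,0,0,0],
  [0,0,0,0],
  [0,0,0,0],
])

```text
time: 25.03
ee_pos: [521.8, 295.9, 102.1]
ee_rot: [0.999, 0.037, -0.0, 0.002]
wrist_force: [-2.3, -11.4, 4.7]
finger_gap: 0.564
```

Run:
```python
from h import *
for i in range(3):
  p=read_camera('wrist')
  s=state(); print(s['ee_pos'],s['ee_rot'],s['wrist_force'])
save('w7',p);w=cv2.imread('pics/w7.png')
p=read_camera('top'); save('t7',p);t=cv2.imread('pics/t7.png');W=cloud(p)
print(rect(W,(520,330),(107,118),60)); print(rect(W,(540,38),(97.5,108),60),rect(W,(514,394),(76,88),60))
p=read_camera('scene'); W=cloud(p)
print(rect(W,(520,330),(107,118),60)); print(rect(W,(540,38),(97.5,108),60))
cv2.imwrite('pics/c7.png',np.hstack([cv2.resize(w[120:480,160:480],(400,450)),cv2.resize(t[190:290,120:220],(400,450))]))
```

```text
[521.73661424 295.85960896 102.06214427] [ 9.99326981e-01  3.66357576e-02 -4.90970405e-04  1.77908532e-03] [-2.40827296 -9.26363517  5.23353607]
[521.72770275 295.84612558 102.04183796] [ 9.99326201e-01  3.66558209e-02 -5.12848574e-04  1.79747833e-03] [ -1.14290017 -10.14583461   3.85749516]
[521.75291448 295.85584122 102.07351156] [ 9.99327719e-01  3.66167519e-02 -4.89522826e-04  1.75602600e-03] [-2.41899321 -9.11568566  5.45178254]
{'c': (497.2, 283.1), 'size': (8.1, 0.4), 'long_deg': -86.51, 'z': 109.5, 'n': 5, 'mean': array([497.3, 282.9])}
{'c': (540.0, 38.4), 'size': (74.7, 25.8), 'long_deg': 4.65, 'z': 100.6, 'n': 294, 'mean': array([540.4,  38. ])} {'c': (478.9, 405.8), 'size': (2.1, 0.0), 'long_deg': -88.83, 'z': 79.9, 'n': 2, 'mean': array([478.9, 405.8])}
{'c': (550.6, 334.7), 'size': (15.2, 12.5), 'long_deg': -83.55, 'z': 110.4, 'n': 27, 'mean': array([550.2, 335.3])}
{'c': (543.0, 34.9), 'size': (75.5, 25.9), 'long_deg': 4.18, 'z': 100.3, 'n': 211, 'mean': array([541.9,  34.3])}
```

View pics/c7.png

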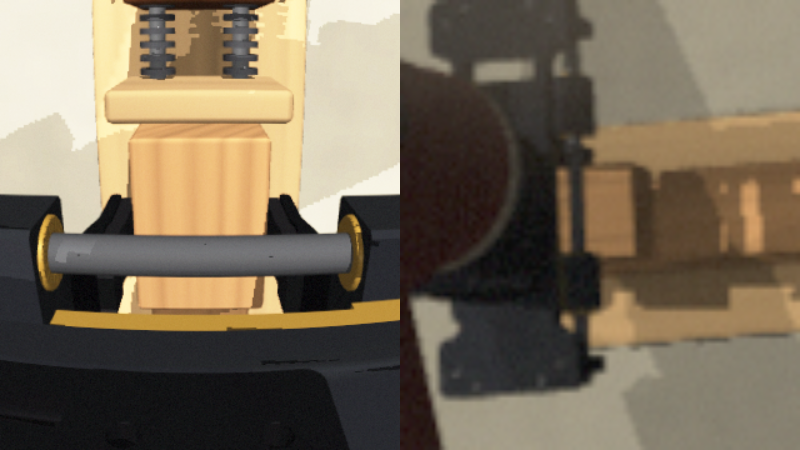

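Call:
carry_out([
  [-0.0001,0.0012,0,0],
  [0,0,0,0],
  [0,0,0,0],
  [0,0,0,0],
])

```text
time: 25.62
ee_pos: [521.7, 296.9, 102.1]
ee_rot: [0.999, 0.037, -0.0, 0.002]
wrist_force: [-1.9, -10.4, 5.0]
finger_gap: 0.562
```

```bash
cat > j.py <<'E'
from h import *
uy=np.array([-0.0750,0.9972]);ux=np.array([.9972,.075])
p=read_camera('top'); save('t8',p); W=cloud(p); s=state(); print(s['ee_pos'],s['wrist_force'])
O=np.array([528.9,190.8])
def J(W): 
    d=W[...,:2]-O; return d@ux,d@uy
x,y=J(W);z=W[...,2]
def edge(zr,xr,yr,side):
    out=[]
    m=(z>zr[0])&(z<zr[1])&(x>xr[0])&(x<xr[1])&(y>yr[0])&(y<yr[1])
    # per-row of image (x bins)
    for xb in np.arange(xr[0],xr[1],4):
        k=m&(x>=xb)&(x<xb+4)
        if k.sum(): out.append(y[k].min() if side<0 else y[k].max())
    return np.round(out,1)
print('held -y edge (136):',edge((130,142),(-20,20),(40,140),-1))
print('fixed +y edge',edge((97,105),(-30,30),(-170,-120),1))
m=(z>130)&(z<142)&(abs(x)<40)&(y>40)&(y<140); print(np.median(z[m]),m.sum(), x[m].min(),x[m].max())
E
python3 j.py
```

```text
[521.674468   296.92655203 102.08177272] [-1.51454281 -9.98453429  4.79636066]
held -y edge (136): [72.1 71.6 71.  72.6 71.8 71.3 71.4 72.9 71.6 71.2]
fixed +y edge [-141.9 -142.1 -142.1 -142.6 -142.8 -140.2 -140.9 -141.  -141.5 -141.1
 -141.7 -142.1 -145.2 -139.9 -143.1]
137.2299820049259 326 -24.61182081240428 32.96037967979815
```

Call:
carry_out([
  [0,0,-0.002,0],
  [0,0,-0.002,0],
  [0,0,-0.002,0],
  [0,0,-0.002,0],
  [0,0,0,0],
  [0,0,0,0],
])

```text
time: 26.17
ee_pos: [522.5, 296.8, 94.1]
ee_rot: [0.999, 0.036, 0.0, 0.002]
wrist_force: [0.9, -10.8, 2.8]
finger_gap: 0.564
```

Call:
carry_out([
  [0,0,-0.003,0],
  [0,0,-0.004,0],
  [0,0,-0.004,0],
  [0,0,-0.004,0],
  [0,0,0,0],
  [0,0,0,0],
])

```text
time: 26.67
ee_pos: [522.5, 296.6, 78.7]
ee_rot: [0.999, 0.036, 0.0, 0.002]
wrist_force: [2.8, -11.0, -0.4]
finger_gap: 0.564
```

Call:
carry_out([
  [0,0,-0.004,0],
  [0,0,-0.004,0],
  [0,0,-0.004,0],
  [0,0,-0.004,0],
  [0,0,-0.002,0],
  [0,0,0,0],
  [0,0,0,0],
])

```text
time: 27.25
ee_pos: [522.4, 296.6, 60.7]
ee_rot: [0.999, 0.036, 0.0, 0.002]
wrist_force: [1.3, -9.7, -0.3]
finger_gap: 0.561
```

Call:
carry_out([
  [0,0,-0.002,0],
  [0,0,-0.0005,0],
  [0,0,0,0],
  [0,0,0,0],
])

```text
time: 27.58
ee_pos: [522.4, 296.7, 58.5]
ee_rot: [0.999, 0.036, 0.0, 0.002]
wrist_force: [0.9, -10.0, 3.5]
finger_gap: 0.562
```

Call:
carry_out([
  [0,0,-0.001,0],
  [0,0,0,0],
  [0,0,0,0],
])

```text
time: 27.83
ee_pos: [522.4, 296.8, 57.6]
ee_rot: [0.999, 0.036, 0.0, 0.002]
wrist_force: [0.7, -10.4, 3.4]
finger_gap: 0.564
```

Call:
carry_out([
  [0.0001,-0.001,0,0],
  [0.0001,-0.001,0,0],
  [0,-0.001,0,0],
  [0,-0.001,0,0],
  [0,-0.001,-0.0005,0],
  [0,0,0,0],
  [0,0,0,0],
])

```text
time: 28.42
ee_pos: [522.5, 295.3, 57.6]
ee_rot: [0.999, 0.038, 0.001, -0.0]
wrist_force: [5.7, -2.9, 1.8]
finger_gap: 0.562
```

Call:
carry_out([
  [0,0,-0.0005,0],
  [0,0,0,0],
  [0,0,0,0],
])

```text
time: 28.67
ee_pos: [522.5, 295.3, 57.5]
ee_rot: [0.999, 0.038, 0.001, -0.0]
wrist_force: [3.0, -3.1, 6.1]
finger_gap: 0.562
```

Call:
carry_out([
  [0,0,0.0005,0],
  [0,0,0,0],
  [0,0,0,0],
  [0,0,0,0],
  [0,0,0,0],
  [0,0,0,0],
  [0,0,0,0],
], jaw=-1)

```text
time: 29.25
ee_pos: [521.3, 295.2, 56.9]
ee_rot: [0.999, 0.038, -0.0, 0.0]
wrist_force: [0.4, -1.0, 0.0]
finger_gap: 0.966
```

Call:
carry_out([
  [0,0,0.015,0],
  [0,0,0.025,0],
  [0,0,0.035,0],
  [0,0,0.035,0],
  [0,-0.03,0.01,0],
  [0,-0.04,0,0],
  [0,-0.04,0,0],
  [0,-0.04,0,0],
])

```text
time: 29.92
ee_pos: [521.4, 143.7, 177.4]
ee_rot: [0.999, 0.038, 0.0, -0.0]
wrist_force: [1.0, 0.2, 0.6]
finger_gap: 1.004
```

Call:
carry_out([
  [0,-0.04,0,0],
  [0,-0.04,0,0],
  [0,-0.04,0,0],
  [0,-0.04,0,0],
  [0,-0.04,0,0],
  [0,-0.04,0,0],
  [0,-0.04,0,0],
  [0,-0.02,0,0],
])

```text
time: 30.58
ee_pos: [520.5, -160.4, 177.6]
ee_rot: [0.999, 0.035, 0.0, 0.001]
wrist_force: [-0.2, -0.3, 0.6]
finger_gap: 1.002
```

Run:
```python
from h import *
p=read_camera('top'); save('t9',p);t=cv2.imread('pics/t9.png');W=cloud(p)
print(state()['time'],state()['ee_pos'])
for c in [(514,394,76,88),(520,330,105,118),(528.9,190.8,87,97),(540,38,97.5,108)]: print(rect(W,c[:2],c[2:],200 if c[3]==97 else 60))
O=np.array([528.9,190.8]);uy=np.array([-0.0750,0.9972]);ux=np.array([.9972,.075])
d=W[...,:2]-O;x=d@ux;y=d@uy;z=W[...,2]
for yr in [(-135,-75),(-65,65),(75,135)]:
    m=(z>85)&(z<98)&(abs(x)<45)&(y>yr[0])&(y<yr[1])
    P=np.c_[x[m],y[m],z[m]]
    A=np.c_[P[:,:2]-P[:,:2].mean(0),np.ones(len(P))]; k=np.linalg.lstsq(A,P[:,2],rcond=None)[0]
    es=[];
    for b in np.arange(yr[0],yr[1],5):
        q=P[(P[:,1]>=b)&(P[:,1]<b+5),0]
        if len(q): es.append((b,(q.min()+q.max())/2))
    es=np.array(es); sl=np.polyfit(es[:,0],es[:,1],1)
    print(yr,len(P),'xmid',es[:,1].mean().round(2),'yawslope',sl[0].round(3),'z,tilt',k.round(3))
p=read_camera('scene'); save('s9',p); s=cv2.imread('pics/s9.png')
cv2.imwrite('pics/c9.png',np.vstack([cv2.resize(t[200:280,115:305],(712,300)),cv2.resize(s[200:290,340:530],(712,300))]))
```

```text
30.6333 [ 520.17095447 -162.90401468  177.60423589]
{'c': (513.2, 394.0), 'size': (69.6, 32.0), 'long_deg': 6.19, 'z': 82.4, 'n': 349, 'mean': array([513.2, 393.6])}
{'c': (517.7, 336.4), 'size': (75.5, 14.6), 'long_deg': 5.87, 'z': 111.9, 'n': 197, 'mean': array([517.2, 336. ])}
{'c': (523.2, 190.5), 'size': (285.1, 71.5), 'long_deg': -87.32, 'z': 92.5, 'n': 2284, 'mean': array([528.9, 192.3])}
{'c': (540.5, 38.3), 'size': (75.6, 25.3), 'long_deg': 4.98, 'z': 100.3, 'n': 298, 'mean': array([540.9,  38.2])}
(-135, -75) 489 xmid -0.04 yawslope -0.001 z,tilt [3.0000e-03 2.0000e-03 9.2321e+01]
(-65, 65) 1068 xmid -0.18 yawslope 0.001 z,tilt [5.00e-03 3.00e-03 9.25e+01]
(75, 135) 500 xmid 0.9 yawslope -0.006 z,tilt [4.0000e-03 4.0000e-03 9.2497e+01]
```

View pics/c9.png

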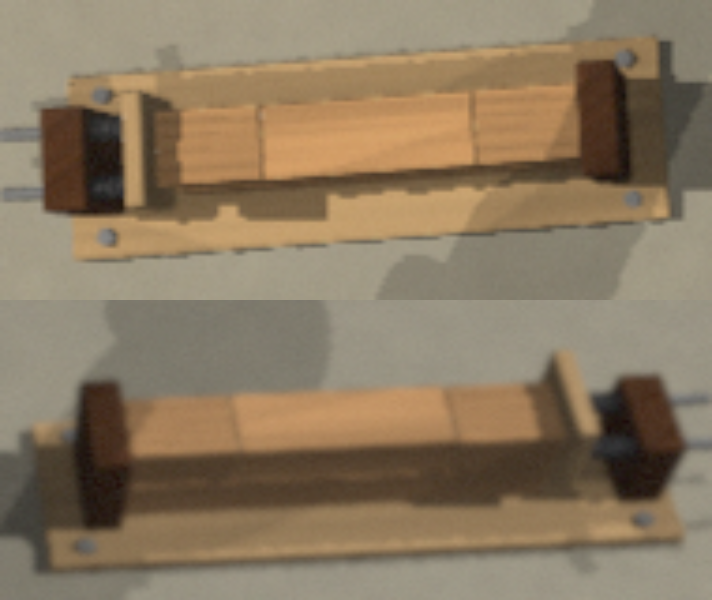

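Both views show the course closed and in line, with joints at about (260,143) and (473,127) in the top crop. The sprung stop has moved back 12 mm, which is what a tight course needs. Handing in.

Run:
```python
from h import *
print(close_job())
```

```text
the job is handed in; nothing more can be done
None
```

The second course is laid and handed in at about 31 s on the robot's clock. No verdict was reported, so the judged result is unknown.

**What I did**
- I set one half block against the fixed stop and pressed the full block up to it, each with a push of under 10 N.
- For the last half block, I pushed the sprung stop back about 14 mm with the block's own end face. Then I lowered the block into the gap, eased it back against the full block and let go.

**Last checks, from the top camera**
- **Sides:** the blocks sit -0.04, -0.2 and +0.9 mm across the course, where 6 mm is allowed.
- **Direction and level:** direction is within 0.006 rad and level within 0.005 rad, against 0.06 rad allowed.
- **Height:** the block tops measured 92.3 to 92.5 mm, against 92 mm expected.
- **Joints:** the sprung stop's plate has moved back about 12 mm, which is what a closed course needs. The joints look closed in both camera views.
- **Forces:** the highest wrist force shown at the end of a move was about 15 N.

**Not exact or not checked**
- The two fixed cameras disagreed by about 3.5 mm in y. I used the top camera throughout and confirmed the positions along the course by contact.
- My automatic outline of the finished course came out 71.5 mm wide, because it also picked up part of the sprung stop's plate. I used the block-by-block measurements instead.
- I did not measure the bottle, hammer, pliers and spare board again at the end. My planned paths stayed clear of them.

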